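Check a disc-brake trainer's hand lever for a firm stop

ROBOT

A 6-joint arm with a two-finger parallel gripper is mounted at the origin on the work surface. World frame = base frame: x ahead of the robot, y to its left, z up, the work surface at z = 0. Lengths are in m, angles in degrees, forces in N, time in s.
With the tool pointing down it reaches from about 0.4 to 0.825 m from the base axis. Payload 7 kg.
Tool frame: the origin (TCP) lies at the very end of the fingers, on their centre line; the grasp point (between the pads) lies 19 mm behind it; x points along the fingers, z is the direction in which the jaws open and shut, and the axes are right-handed (so a half turn about x gives the same grasp; the last joint's range is limited). The gripper opens to 88 mm and grips with 3 to 60 N. Pads are 19 mm wide; open, the fingers measure 130 mm over their backs; the gripper's body (78 mm by 193 mm) begins 47 mm behind the grasp point.
Start: joints at [-50.586, 20.546, 0.682, 0, -70.136, -16.507], TCP at [0.263, -0.622, 0.227] pointing down, gripper open.
Joint ranges: [-176.03, 176.03], [-82.01, 121.73], [-58.28, 71.71], [-173.87, 95.51], [-174.79, -0.11], [-173.66, 173.66]. Speed limits (degrees/s): [136.94, 136.94, 172.46, 180, 180, 180].

INTERFACE

Orientations are given as [roll, pitch, yaw] about the fixed x, y, z axes, in that order (R = Rz(yaw) Ry(pitch) Rx(roll)).
In Python, from plant import sensors, cams, workorder gives the robot as it stands. The module is installed in compiled form; this text tells all that it offers.
- The arm moves only by the shell command python3 -m handwheel 'ROWS' [OPENING] [FORCE]. ROWS is JSON, one flat list of numbers, 4 for each row, row after row: the shift along the tool's x, y, z in cm, then the turn about the tool's x in degrees. A call has exactly 10 rows; each row is the pose to reach, as a shift and turn from the pose commanded when the call began, along the tool's axes at that moment; what a row does not reach only later rows make up. A row lasts 1/8 s, in which the tool goes at most 62.5 mm and 10.7 degrees, less where a joint would pass 70% of its speed; a pose out of reach is approached as far as the arm can. A call with a gripper value outside its range is refused whole. OPENING is the finger opening in cm, from 0 to 8.76, set as the call begins (- or left out, the last holds). The fingers move at their own pace and stop on an object; FORCE is the grip in N (left out, the last holds). Time passes only in rows, so rows that repeat a pose let the fingers close, or fill a call up. It gives the time, the measured TCP pose, the force and the opening at its end, in the units of the state.
- sensors.get_state(): the state, without advancing time (a new reading comes with each control period).
- cams.capture(name): name is "scene" or "top" or "wrist"; returns a dict with "image" (384x512x3 uint8, red, green, blue), "fov_y" (degrees; the focal length in pixels is half the picture's height over the tangent of half this angle, whatever the lens; pixels are square), "cx", "cy" (the principal point, pixels), "xyz" and "rotation" of the camera in the world. Camera axes: x right, y down, z forward; pixel columns grow to the right and rows downward; lengths in m; the calibration is good to about 2 mm. The wrist camera is an equidistant fisheye: a pixel r from the principal point sees the ray r / f radians off the axis. A picture is of the moment at which its call begins. There is no depth.
- workorder.close_job(): hands the job in, once; it reports no verdict.
The state is a dict: "time_s": time; "joints": joint angles; "qd": joint speeds; "joint_torque": joint torques, N m; "tcp_pos": TCP position; "eef_rot": TCP orientation; "contact_force": force on the tool from outside, world axes, zero at the start; "moment": the same for the moment, N m; "gripper_width": finger opening in m.
Only numpy, scipy, OpenCV 4.12 (cv2) and the standard library are available. Lean on these libraries where they do the work, as an engineer would, in place of code of your own. Each camera call takes 0.05 s, during which the arm holds its last target.

TASK

On the trainer with the brake disc, check that the brake has been bled: with the outside of the fingers, press its hand lever in towards the bar until it comes up firm, well short of the grip, and keep it firm there for two seconds without forcing it. Then ease the lever back out to rest under control, without letting it snap, and move clear. Only push on the lever's outer face: do not grip it or touch the bar, and leave the clutch trainer and the loose things alone.

Things in the scene. Friction and masses are not known exactly. Their poses are not given: they have to be found in the camera images.
- brake_rig: disc-brake trainer, bolted down: grey base plate 220 x 280 x 12 mm with a drilled steel disc 140 mm across, caliper and small gauge, and a handlebar on two posts, 175 mm tall in all. Origin: centre of the plate's underside. z up; x level, from the lever towards the bar and square to it (the way the lever is pressed); y along the bar towards the end with the rubber grip
- brake_lever (a joint): stroke of the brake lever about its pivot: 0 at rest (sprung out), growing towards the bar, ending at a firm stop at 0.21 rad. Pushed square at brake_press it resists with about 4 N at first and 9 N near the stop (24 mm of travel there); on the stop each further mm costs about 3.5 N. Over 0.19 counts as firm. It snaps back if let go suddenly
- brake_blade: the aluminium lever blade that the fingers push, swinging on the pivot (its origin). It gives a little on the hub: about 1 mm at brake_press for each 3.5 N. Pushing it with more than 30 N is forcing it; 10 to 20 N is a good firm press
- brake_press (a point): place for the fingers: on the aluminium lever's outer face, mid-height, 105 mm from the pivot, 140 mm above the bench; moves with the lever. Blade 14 mm tall, 10 thick; at rest it runs parallel to the bar from 40 mm inboard to 33 mm outboard of here, with a 16 mm round tip. The face looks along the trainer's -x; nothing in front of it; what lies below is under 65 mm tall
- brake_pivot (a point): the brake lever's upright pivot axis at blade height, 40 mm in front of the bar's axis; fixed to the trainer. The brake-fluid reservoir stands just inboard of it, up to 175 mm above the bench
- brake_bar: the brake trainer's steel handlebar (22 mm tube) with black rubber grip (32 mm across, end flange 36 mm). Origin on the bar's axis level with the lever's pivot, 140 mm above the bench; y along the bar to the grip's end. Clear gap from lever to grip: 49 mm at rest; firmly pressed about 24 mm at brake_press, 14 mm at the tip
- brake_blade_back: the inner strip of the brake lever, the face that looks at the bar (4 mm of the blade's 10 mm); moves with the lever, origin at the pivot. Fingers do not belong here
- clutch_rig: the clutch trainer, the mirror-image neighbour: same plate, bar and lever, but with a slave cylinder, spring and upright fork in place of disc, caliper and gauge, and its grip pointing along its own -y. The two trainers may stand either way round, left or right
- clutch_lever (a joint): angle of the clutch trainer's lever, 0 at rest, growing towards its bar
- spanner: bystander: 150 mm steel spanner lying flat in front of the brake trainer; origin at the centre of its underside
- bleed_jar: bystander: small clear jar with a black cap, 38 mm across, 50 mm tall, standing on the brake trainer's base plate below its lever; origin at the centre of its underside
- brake_pad: bystander: loose brake pad, 30 x 44 x 10 mm, lying on the brake trainer's base plate; origin at the centre of its underside
- screwdriver: bystander: 160 mm screwdriver lying in front of the clutch trainer; origin at the centre of its underside
- fluid_bottle: bystander: white plastic bottle, 60 mm across, 150 mm tall, on the left of the bench; origin at the centre of its underside
- beaker: bystander: open glass beaker, 68 mm across, 90 mm tall, on the right of the bench; origin at the centre of its underside
- fitting_tray: bystander: grey plastic tray of bolts, 75 x 130 x 26 mm, on the left of the bench; origin at the centre of its underside

How it is judged:
By the outcome, as a careful person would: the job done as asked, in the order asked, and still so for the second after the job is handed in, with the robot touching nothing.
It also fails if it takes over 45 s, if anything falls off the work surface, if the arm or the gripper's body presses on something with over 40 N, if the wrist force passes 120 N, or if a joint passes its speed limit or range.

## Working session

There is one attempt and no reset: what is moved stays moved. The work goes in short steps, Python scripts to look and compute and a shell command to move; the robot and the scene stay as the last step left them, time stands still between calls to the robot, and variables do not carry over. Pictures are saved under pics/ and viewed, and the job is handed in when it is done.

```bash
mkdir -p pics; ls; python3 - <<'E'
from plant import sensors,cams
import cv2
s=sensors.get_state();print(s)
for n in("scene","top","wrist"):
    c=cams.capture(n);cv2.imwrite(f"pics/{n}0.png",c["image"][:,:,::-1]);print(n,{k:v for k,v in c.items() if k!="image"})
E
```

```text
pics
{'time_s': 0.0, 'joints': array([-5.05873921e+01,  2.05920882e+01,  6.32947930e-01, -2.16122454e-02,
       -7.01357744e+01, -1.65054437e+01]), 'qd': array([-0.03891752,  0.03347204, -0.02976869,  0.06497356, -0.00316493,
        0.04824553]), 'joint_torque': array([ 7.48211664e-05, -5.82724750e+01,  2.93043673e+01,  6.99712202e+00,
        6.71414149e-03, -1.30416574e-04]), 'tcp_pos': array([ 0.2625063 , -0.62132036,  0.22560435]), 'eef_rot': array([  4.42511409,  89.90293451, 117.32491783]), 'contact_force': array([-0.16329723,  0.16691802, -0.05950735]), 'moment': array([-0.02501788,  0.00675758, -0.05494925]), 'gripper_width': 0.08714939325441823}
scene {'fov_y': 51.07289865906836, 'cx': 260.27428296588994, 'cy': 188.9068493614578, 'xyz': array([1.0745532 , 0.66937658, 0.8206963 ]), 'rotation': array([-129.20718502,    1.00073549,  140.7557093 ])}
top {'fov_y': 50.513519847868054, 'cx': 259.9656871300321, 'cy': 190.46392438692442, 'xyz': array([ 0.3000077 , -0.01942753,  1.43896464]), 'rotation': array([-1.71540910e+02, -1.05941069e-01, -8.84365757e+01])}
wrist {'fov_y': 65.70646984690485, 'cx': 260.4313490690632, 'cy': 191.29185234803597, 'xyz': array([ 0.1869323 , -0.65309912,  0.38569894]), 'rotation': array([ 1.62532128e+02, -7.46644440e-02,  1.12875841e+02])}
```

View pics/scene0.png

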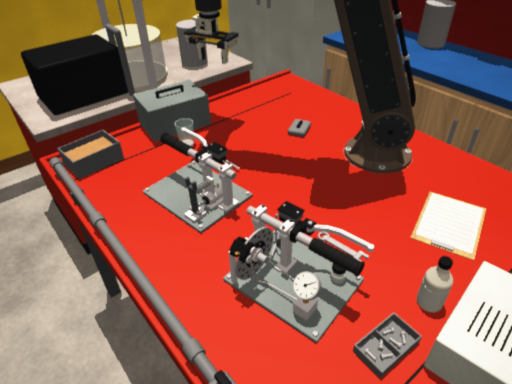

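View pics/top0.png

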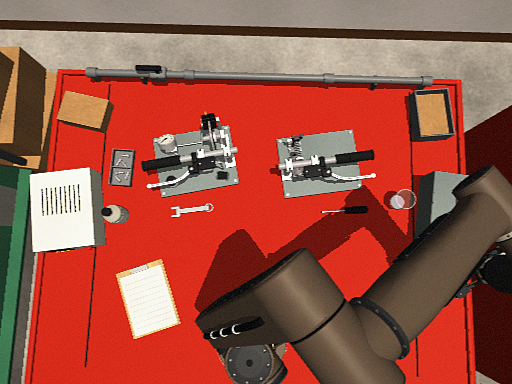

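View pics/wrist0.png

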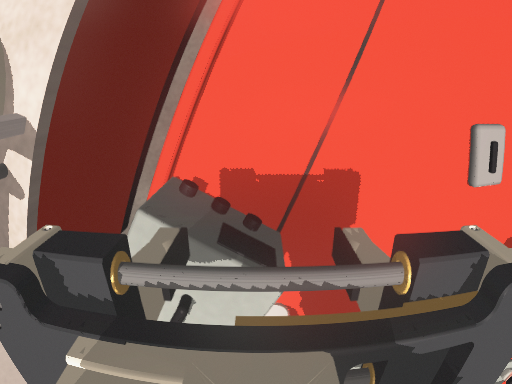

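The brake trainer, with the disc and gauge, is on the left of the top view at about px (195,160). Its lever faces the robot and the blade tip is near (152,187). The clutch trainer is at (320,163). I'll zoom in on the brake trainer.

```bash
python3 - <<'E'
import cv2
im=cv2.imread("pics/top0.png")[105:225,100:250]
cv2.imwrite("pics/top0z.png",cv2.resize(im,None,fx=5,fy=5,interpolation=cv2.INTER_CUBIC))
im=cv2.imread("pics/scene0.png")[195:335,220:390]
cv2.imwrite("pics/scene0z.png",cv2.resize(im,None,fx=4,fy=4,interpolation=cv2.INTER_CUBIC))
E
```

```text
(no output)
```

View pics/top0z.png

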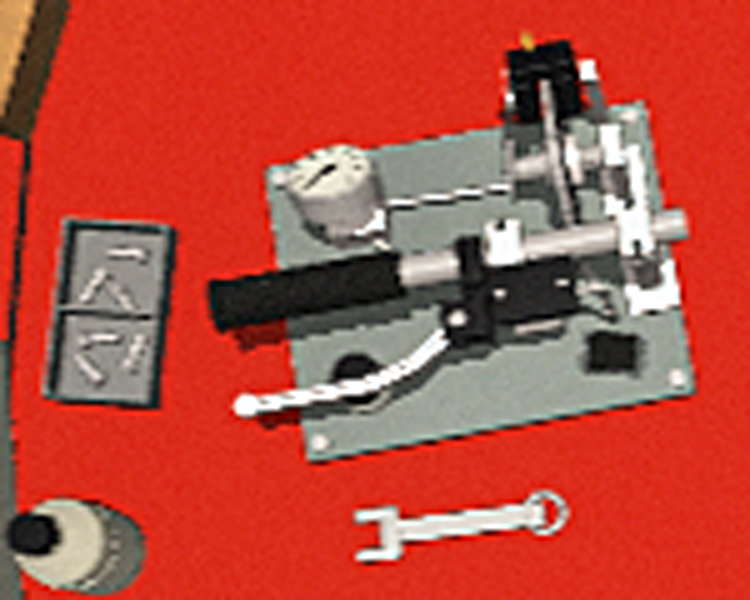

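View pics/scene0z.png

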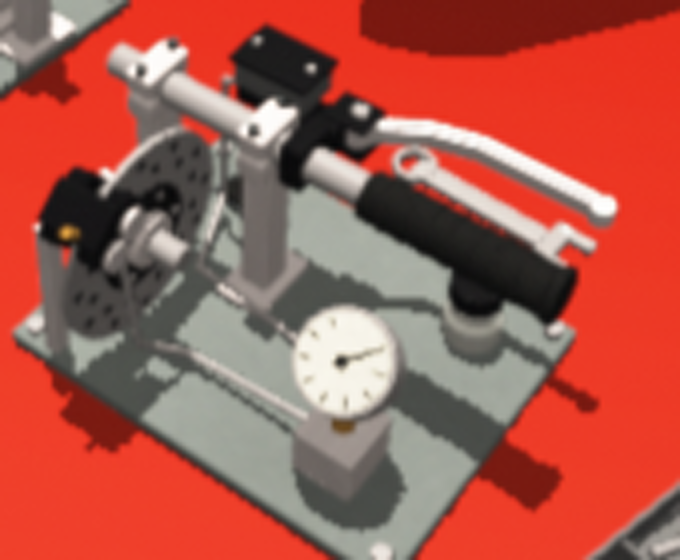

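```bash
cat >h.py <<'E'
import numpy as np
from scipy.spatial.transform import Rotation as R
def rays(c,px):
    f=192/np.tan(np.radians(c["fov_y"]/2)); px=np.atleast_2d(px).astype(float)
    d=np.c_[(px[:,0]-c["cx"])/f,(px[:,1]-c["cy"])/f,np.ones(len(px))]
    return R.from_euler('xyz',c["rotation"],degrees=True).apply(d)
def onz(c,px,z):
    d=rays(c,px); return c["xyz"]+d*((z-c["xyz"][2])/d[:,2])[:,None]
def tri(c1,p1,c2,p2):
    A=[];b=[]
    M=0;v=0
    for c,p in((c1,p1),(c2,p2)):
        d=rays(c,p)[0];d/=np.linalg.norm(d);P=np.eye(3)-np.outer(d,d);M=M+P;v=v+P@c["xyz"]
    x=np.linalg.solve(M,v);return x
def rel(px,w,h): return 0
E
python3 - <<'E'
from h import *
from plant import cams
import cv2
t=cams.capture("top");s=cams.capture("scene")
zt=lambda x,y:[(x+.5)/5-.5+100,(y+.5)/5-.5+105]
zs=lambda x,y:[(x+.5)/4-.5+220,(y+.5)/4-.5+195]
# plate corners z=.012
pl=[(270,168),(640,103),(692,395),(312,460)]
P=onz(t,[zt(*p) for p in pl],.012);print("plate",P.round(4),"ctr",P.mean(0).round(4),[np.linalg.norm(P[i]-P[(i+1)%4]).round(4) for i in range(4)])
for i in range(4):
    e=P[(i+1)%4]-P[i];print("edge yaw",np.degrees(np.arctan2(e[1],e[0])).round(2))
for n,p,z in(("tip",(245,405),.147),("pivot",(457,318),.15),("gripendmid",(212,305),.14),("barR",(686,222),.14),("gripR",(403,268),.14)):
    print(n,onz(t,[zt(*p)],z).round(4))
print("tri tip",tri(t,[zt(245,405)],s,[zs(604,207)]).round(4))
print("tri pivot",tri(t,[zt(457,318)],s,[zs(361,108)]).round(4))
E
```

```text
plate [[0.6924 0.373  0.012 ]
 [0.7485 0.1077 0.012 ]
 [0.5347 0.0624 0.012 ]
 [0.4808 0.3293 0.012 ]] ctr [0.6141 0.2181 0.012 ] [np.float64(0.2711), np.float64(0.2185), np.float64(0.2723), np.float64(0.2161)]
edge yaw -78.07
edge yaw -168.03
edge yaw 101.43
edge yaw 11.65
tip [[0.4981 0.3416 0.147 ]]
pivot [[0.5582 0.2079 0.15  ]]
gripendmid [[0.5644 0.3695 0.14  ]]
barR [[0.6284 0.0631 0.14  ]]
gripR [[0.5924 0.2466 0.14  ]]
tri tip [0.4992 0.3409 0.1451]
tri pivot [0.5573 0.2053 0.1587]
```

```bash
cat >>h.py <<'E'
from plant import sensors
yaw=np.radians(11.8); rx=np.array([np.cos(yaw),np.sin(yaw),0]); ry=np.array([-np.sin(yaw),np.cos(yaw),0])
def tool(s): return R.from_euler('xyz',s["eef_rot"],degrees=True).as_matrix()
def shift(p,s=None):
    s=s or sensors.get_state(); return tool(s).T@(np.array(p)-s["tcp_pos"])*100
def turn(s=None,target=None):
    s=s or sensors.get_state(); T=tool(s); t=rx if target is None else target
    v=T.T@t; return np.degrees(np.arctan2(-v[1],v[2]))
E
python3 - <<'E'
from h import *
s=sensors.get_state();print(tool(s).round(3),turn(s),turn(s,-rx))
press=np.array([.501,.304,.14])
for n,p in(("up",[.2625,-.6213,.35]),("A",[.40,-.40,.35]),("B",[.52,-.15,.35]),("B2",[.50,.1,.35]),("C",press-.08*rx+[0,0,.21]),("D",press-.08*rx-[0,0,.016])):print(n,np.round(p,3),shift(p,s).round(1))
E
```

```text
[[-0.    -0.921 -0.389]
 [ 0.001 -0.389  0.921]
 [-1.     0.     0.001]] 101.10307978898459 -78.89692021101543
up [ 0.262 -0.621  0.35 ] [-12.4  -0.    0. ]
A [ 0.4  -0.4   0.35] [-12.4 -21.3  15.1]
B [ 0.52 -0.15  0.35] [-12.4 -42.1  33.4]
B2 [0.5  0.1  0.35] [-12.3 -49.9  57.2]
C [0.423 0.288 0.35 ] [-12.3 -50.1  77.5]
D [0.423 0.288 0.124] [ 10.3 -50.1  77.5]
```

```bash
python3 -m handwheel '[-6,0,0,0, -12,0,0,0, -12,-4.5,3.5,0, -12,-9,7,-5, -12,-13,10,-13, -12,-17.5,13.5,-21, -12,-21.5,17,-29, -12,-25.5,20,-37, -12,-29.5,23.5,-45, -12,-33.5,27,-50]' 0 40
python3 - <<'E'
from h import *
s=sensors.get_state();print(turn(s,-rx))
press=np.array([.501,.304,.14])
for n,p in(("B",[.52,-.15,.35]),("B2",[.50,.1,.35]),("C",press-.08*rx+[0,0,.21]),("D",press-.08*rx-[0,0,.016])):print(n,np.round(p,3),shift(p,s).round(1))
E
```

```text
time_s: 1.5
tcp_pos: [0.4666, -0.241, 0.3467]
eef_rot: [-165.7, 90.0, -2.6]
contact_force: [1.5, 0.0, -0.6]
gripper_width: 0.0007
-28.684893663427218
B [ 0.52 -0.15  0.35] [ -0.3 -10.3  -2.5]
B2 [0.5  0.1  0.35] [ -0.3 -33.6   6.7]
C [0.423 0.288 0.35 ] [ -0.3 -49.3  19.6]
D [0.423 0.288 0.124] [ 22.3 -49.3  19.6]
```

```bash
python3 -m handwheel '[0,-5.5,-0.5,-5, 0,-11,0,-10, 0,-17,1,-15, 0,-23,3,-20, 0,-29,5.5,-25, 0,-34,8.5,-28, 0,-39,12,-28.7, 0,-44,15.5,-28.7, 0,-49.3,19.6,-28.7, 0,-49.3,19.6,-28.7]' 0 40
python3 - <<'E'
from h import *
from plant import cams
import cv2
s=sensors.get_state();print(turn(s,-rx),s["joints"])
for n in("wrist","top"):
    c=cams.capture(n);cv2.imwrite(f"pics/{n}1.png",c["image"][:,:,::-1])
    print(c["xyz"],c["rotation"],c["cx"],c["cy"],c["fov_y"])
E
```

```text
time_s: 2.75
tcp_pos: [0.4222, 0.2893, 0.3461]
eef_rot: [-3.7, 90.0, -171.8]
contact_force: [-0.2, -0.5, -0.2]
gripper_width: 0.0004
0.06314038835437978 [ 5.64087239e+01  1.66038787e+00 -7.76342707e+00 -2.60662366e-02
 -8.05991400e+01 -4.45413201e+01]
[0.43857915 0.20968601 0.50606559] [ 1.62535840e+02 -3.36527404e-02 -1.68164270e+02] 260.4313490690632 191.29185234803597 65.70646984690485
[ 0.3000077  -0.01942753  1.43896464] [-1.71540910e+02 -1.05941069e-01 -8.84365757e+01] 259.9656871300321 190.46392438692442 50.513519847868054
```

View pics/wrist1.png

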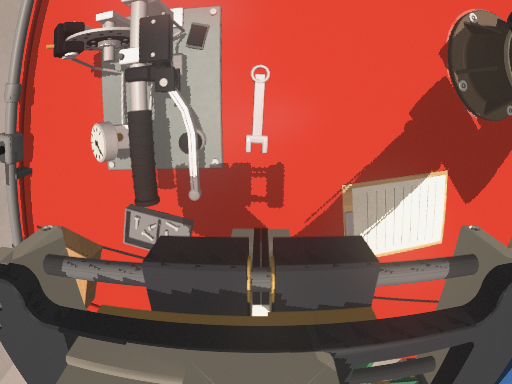

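View pics/top1.png

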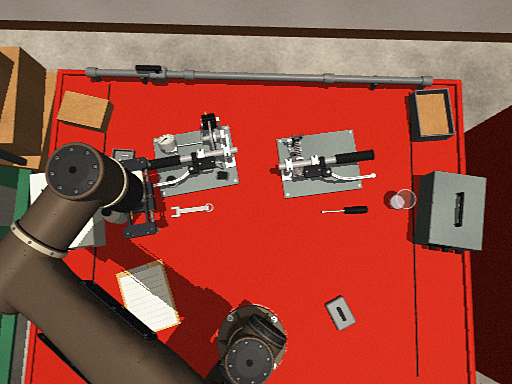

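```bash
cat >>h.py <<'E'
def wr(c,px,z):
    f=192/np.tan(np.radians(c["fov_y"]/2)); v=np.array(px,float)-[c["cx"],c["cy"]]; r=np.hypot(*v); th=r/f
    d=np.r_[v/r*np.sin(th),np.cos(th)]; d=R.from_euler('xyz',c["rotation"],degrees=True).apply(d)
    return c["xyz"]+d*(z-c["xyz"][2])/d[2]
E
python3 - <<'E'
import cv2
im=cv2.imread("pics/wrist1.png")[40:240,80:280]
cv2.imwrite("pics/w1z.png",cv2.resize(im,None,fx=3,fy=3,interpolation=cv2.INTER_CUBIC))
E
```

```text
(no output)
```

View pics/w1z.png

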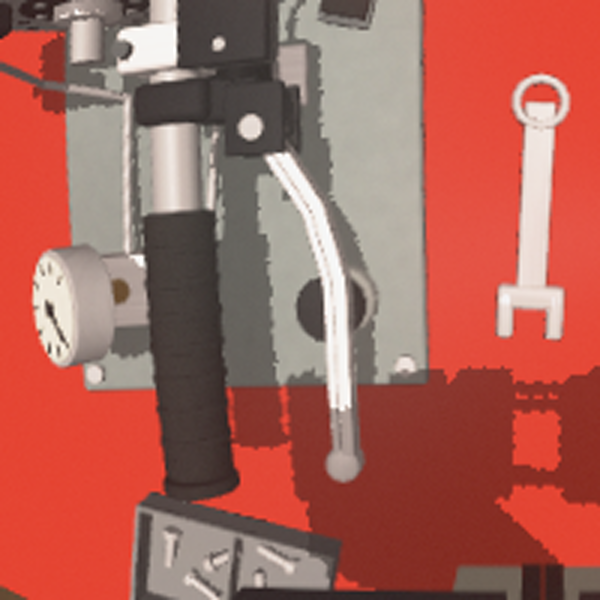

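```bash
python3 - <<'E'
from h import *
from plant import cams
c=cams.capture("wrist")
z=lambda x,y:[(x+.5)/3-.5+80,(y+.5)/3-.5+40]
piv=wr(c,z(250,127),.155)
g={}
for n,p,h in(("pivot",(250,127),.155),("tip",(343,464),.14),("outer400",(357,400),.145),("outer340",(354,340),.145),("outer280",(345,280),.145),("gripendL",(170,492),.14),("gripendR",(240,488),.14),("gripendmid",(202,488),.14),("barmid",(176,165),.14)):
    w=wr(c,z(*p),h); d=w-piv; print(n,w.round(4),"rel rig",round(d@rx,4),round(d@ry,4))
E
```

```text
pivot [0.5591 0.2046 0.155 ] rel rig 0.0 0.0
tip [0.5008 0.3418 0.14  ] rel rig -0.029 0.1463
outer400 [0.4979 0.3105 0.145 ] rel rig -0.0382 0.1162
outer340 [0.5032 0.2852 0.145 ] rel rig -0.0382 0.0904
outer280 [0.511  0.2611 0.145 ] rel rig -0.0355 0.0651
gripendL [0.5814 0.3727 0.14  ] rel rig 0.0562 0.16
gripendR [0.547  0.3632 0.14  ] rel rig 0.0206 0.1577
gripendmid [0.5655 0.3672 0.14  ] rel rig 0.0395 0.1579
barmid [0.5952 0.2247 0.14  ] rel rig 0.0395 0.0123
```

```bash
python3 - <<'E'
from h import *
s=sensors.get_state()
press=np.array([.503,.301,.14])
print(s["contact_force"],s["joints"])
for d in(.06,.04,.03,.021):print(d,shift(press-d*rx-[0,0,.016],s).round(2))
E
```

```text
[ 0.55973865 -0.61607771 -0.1395843 ] [ 5.60681519e+01  1.57957694e+00 -7.81616276e+00  5.79674367e-03
 -8.06269833e+01 -4.44156815e+01]
0.06 [22.25  0.15 -2.08]
0.04 [22.25  0.14 -4.08]
0.03 [22.25  0.14 -5.08]
0.021 [22.25  0.14 -5.98]
```

```bash
python3 -m handwheel '[3.5,0.1,-0.5,0, 8,0.1,-1,0, 12.5,0.1,-1.5,0, 16.5,0.1,-2,0, 19.5,0.1,-2.5,0, 21.5,0.1,-3,0, 22.3,0.1,-3,0, 22.3,0.1,-3,0, 22.3,0.1,-3,0, 22.3,0.1,-3,0]' 0 40
python3 - <<'E'
from h import *
from plant import cams
import cv2
s=sensors.get_state()
press=np.array([.503,.301,.14])
for d in(.03,.021):print(d,shift(press-d*rx-[0,0,.016],s).round(2))
print(turn(s,-rx),s["contact_force"])
for n in("scene","wrist"):
    c=cams.capture(n)["image"][:,:,::-1]
    c=c[170:330,230:430] if n=="scene" else c[0:260,80:340]
    cv2.imwrite(f"pics/{n}2.png",cv2.resize(c,None,fx=(3.5 if n=="scene" else 2.2),fy=(3.5 if n=="scene" else 2.2),interpolation=cv2.INTER_CUBIC))
E
```

```text
time_s: 4.15
tcp_pos: [0.4536, 0.2915, 0.1245]
eef_rot: [-141.2, 89.9, 50.4]
contact_force: [-0.2, -1.0, 0.1]
gripper_width: 0.0007
0.03 [ 0.06  0.08 -2.03]
0.021 [ 0.06  0.07 -2.93]
-0.18952275850884076 [-0.24774225 -0.98023885  0.05462546]
```

View pics/scene2.png

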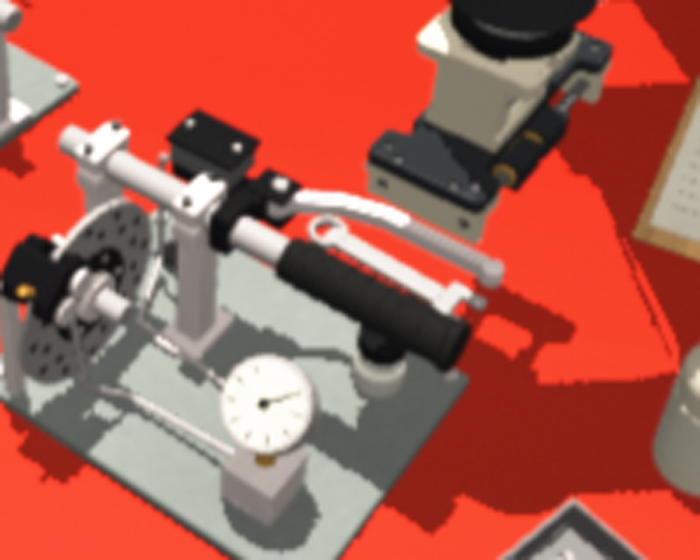

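View pics/wrist2.png

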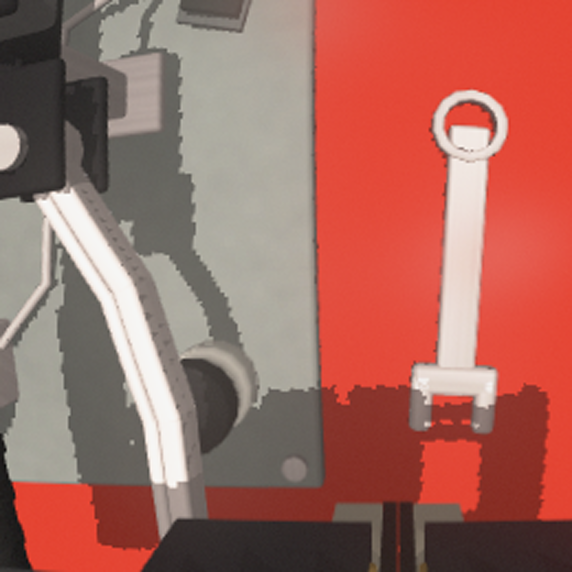

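```bash
python3 -m handwheel '[0,0.1,-0.5,0, 0,0.1,-1,0, 0,0.1,-1.5,0, 0,0.1,-2,0, 0,0.1,-2.2,0, 0,0.1,-2.4,0, 0,0.1,-2.6,0, 0,0.1,-2.8,0, 0,0.1,-3,0, 0,0.1,-3.2,0]' 0 40
python3 - <<'E'
from h import *
s=sensors.get_state()
press=np.array([.503,.301,.14])
f=s["contact_force"];print(f@rx,f@ry,f[2],(s["tcp_pos"]-press)@rx,(s["tcp_pos"]-press)@ry)
E
```

```text
time_s: 5.5
tcp_pos: [0.485, 0.2967, 0.1236]
eef_rot: [-140.1, 90.0, 51.5]
contact_force: [-0.4, 0.1, 0.8]
gripper_width: 0.0006
-0.37146557528395363 0.21573742999070644 0.7563747903065605 -0.01849417331379599 -0.0005050497741161983
```

```bash
python3 -m handwheel '[0,0,-0.1,0, 0,0,-0.2,0, 0,0,-0.3,0, 0,0,-0.4,0, 0,0,-0.5,0, 0,0,-0.6,0, 0,0,-0.7,0, 0,0,-0.8,0, 0,0,-0.8,0, 0,0,-0.8,0]' 0 40
python3 - <<'E'
from h import *
s=sensors.get_state()
press=np.array([.503,.301,.14])
f=s["contact_force"];print(f@rx,f@ry,f[2],(s["tcp_pos"]-press)@rx,(s["tcp_pos"]-press)@ry)
E
```

```text
time_s: 6.75
tcp_pos: [0.4915, 0.299, 0.1233]
eef_rot: [-39.2, 89.9, 152.4]
contact_force: [-7.4, 4.7, 0.8]
gripper_width: 0.0006
-6.295908811619761 6.143342795559814 0.8207242588396904 -0.011629392495447472 0.0004088937587280726
```

```bash
cat >>h.py <<'E'
piv=np.array([.558,.2062,0])
def arc(th,extra=0,s=None):
    "pose shift for rotating about the pivot by th rad inward plus extra m along push"
    s=s or sensors.get_state(); r=(s["tcp_pos"]-piv)*[1,1,0]
    d=R.from_euler('z',-th).apply(r)-r+extra*rx
    return (tool(s).T@d*100).round(2),np.degrees(th).round(1)
def rep():
    s=sensors.get_state(); press=np.array([.503,.301,.14]); f=s["contact_force"]
    print("t",s["time_s"],"F rig",(f@rx).round(1),(f@ry).round(1),f[2].round(1),"tcp-press mm",((s["tcp_pos"]-press)@rx*1e3).round(1),((s["tcp_pos"]-press)@ry*1e3).round(1),"turn",turn(s,-rx).round(2)); return s
E
python3 - <<'E'
from h import *
from plant import cams
import cv2
s=rep()
for t in(.04,.08,.12,.16):print(t,*arc(t,0,s))
for n in("scene","wrist"):
    c=cams.capture(n)["image"][:,:,::-1]
    c=c[170:330,230:430] if n=="scene" else c[0:260,80:340]
    cv2.imwrite(f"pics/{n}3.png",cv2.resize(c,None,fx=(3.5 if n=="scene" else 2.2),fy=(3.5 if n=="scene" else 2.2),interpolation=cv2.INTER_CUBIC))
rep()
E
```

```text
t 6.75 F rig -6.3 6.1 0.8 tcp-press mm -11.6 0.4 turn -0.19
0.04 [-0.   -0.18 -0.42] 2.3
0.08 [-0.   -0.34 -0.85] 4.6
0.12 [-0.   -0.48 -1.28] 6.9
0.16 [-0.   -0.61 -1.72] 9.2
t 6.85 F rig -6.3 5.9 1.0 tcp-press mm -11.6 0.4 turn -0.19
```

View pics/scene3.png

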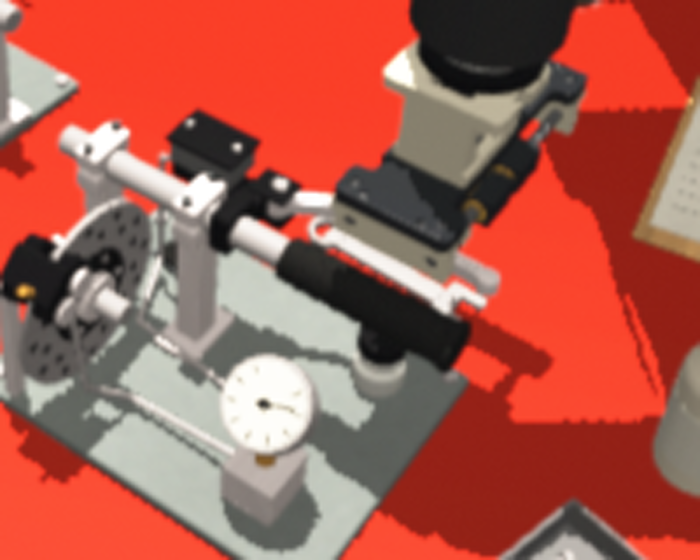

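View pics/wrist3.png

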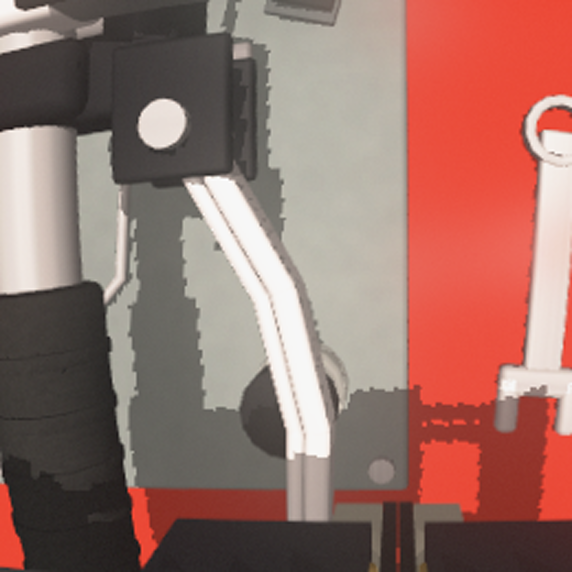

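The gauge needle has moved a little, so the lever is engaging. The sideways force fits friction from the lever's arc, so I'll follow that arc from here.

```bash
python3 -m handwheel '[0,-0.08,-0.05,0.5, 0,-0.15,-0.15,1, 0,-0.22,-0.25,1.5, 0,-0.28,-0.35,2, 0,-0.33,-0.45,2.5, 0,-0.38,-0.55,3, 0,-0.43,-0.65,3.5, 0,-0.48,-0.75,4, 0,-0.52,-0.85,4.6, 0,-0.52,-0.85,4.6]' 0 40
python3 - <<'E'
from h import *
s=rep()
for t in(.04,.08,.12):print(t,*arc(t,0,s))
E
```

```text
time_s: 8.1
tcp_pos: [0.4986, 0.3042, 0.1229]
eef_rot: [27.3, 89.8, -145.7]
contact_force: [-5.7, -0.8, 1.5]
gripper_width: 0.0004
t 8.1 F rig -5.7 0.3 1.5 tcp-press mm -3.7 4.0 turn -4.83
0.04 [-0.   -0.18 -0.42] 2.3
0.08 [-0.   -0.34 -0.85] 4.6
0.12 [-0.   -0.49 -1.28] 6.9
```

```bash
python3 -m handwheel '[0,-0.03,-0.08,0.5, 0,-0.06,-0.16,1, 0,-0.09,-0.24,1.5, 0,-0.12,-0.32,2, 0,-0.15,-0.4,2.5, 0,-0.18,-0.48,3, 0,-0.21,-0.56,3.5, 0,-0.24,-0.64,4, 0,-0.27,-0.7,4.5, 0,-0.27,-0.7,4.5]' 0 40
python3 - <<'E'
from h import *
s=rep()
for t in(.02,.04):print(t,*arc(t,0,s))
E
```

```text
time_s: 9.35
tcp_pos: [0.5049, 0.3079, 0.1229]
eef_rot: [25.8, 89.8, -151.7]
contact_force: [-7.8, 0.4, 1.8]
gripper_width: 0.0005
t 9.35 F rig -7.6 2.0 1.8 tcp-press mm 3.3 6.3 turn -9.32
0.02 [-0.   -0.1  -0.21] 1.1
0.04 [-0.   -0.19 -0.42] 2.3
```

```bash
python3 -m handwheel '[0,-0.03,-0.05,0.3, 0,-0.06,-0.1,0.6, 0,-0.09,-0.15,0.9, 0,-0.12,-0.2,1.2, 0,-0.14,-0.25,1.5, 0,-0.16,-0.3,1.8, 0,-0.17,-0.35,2, 0,-0.18,-0.4,2.3, 0,-0.18,-0.4,2.3, 0,-0.18,-0.4,2.3]' 0 40
python3 - <<'E'
from h import *
s=rep()
E
```

```text
time_s: 10.6
tcp_pos: [0.5082, 0.3096, 0.1227]
eef_rot: [27.1, 89.7, -152.8]
contact_force: [-9.2, 0.6, 3.0]
gripper_width: 0.0002
t 10.6 F rig -8.9 2.5 3.0 tcp-press mm 6.9 7.4 turn -11.62
```

```bash
python3 -m handwheel '[0,-0.02,-0.04,0.2, 0,-0.03,-0.08,0.3, 0,-0.04,-0.12,0.4, 0,-0.05,-0.16,0.6, 0,-0.06,-0.2,0.7, 0,-0.06,-0.25,0.7, 0,-0.06,-0.25,0.7, 0,-0.06,-0.25,0.7, 0,-0.06,-0.25,0.7, 0,-0.06,-0.25,0.7]' 0 40
python3 - <<'E'
from h import *
s=rep()
E
```

```text
time_s: 11.85
tcp_pos: [0.5095, 0.3102, 0.1223]
eef_rot: [23.1, 89.6, -157.4]
contact_force: [-14.5, 1.3, 3.0]
gripper_width: 0.0007
t 11.85 F rig -13.9 4.3 3.0 tcp-press mm 8.3 7.6 turn -12.33
```

The force has risen sharply to 14 N, so the lever is on its stop. I'll hold it there.

```bash
python3 -m handwheel '[0,0,0,0, 0,0,0,0, 0,0,0,0, 0,0,0,0, 0,0,0,0, 0,0,0,0, 0,0,0,0, 0,0,0,0, 0,0,0,0, 0,0,0,0]' 0 40
python3 - <<'E'
from h import *
from plant import cams
import cv2
rep()
for n in("scene","wrist"):
    c=cams.capture(n)["image"][:,:,::-1]
    c=c[170:330,230:430] if n=="scene" else c[0:260,80:340]
    cv2.imwrite(f"pics/{n}4.png",cv2.resize(c,None,fx=(3.5 if n=="scene" else 2.2),fy=(3.5 if n=="scene" else 2.2),interpolation=cv2.INTER_CUBIC))
E
python3 -m handwheel '[0,0,0,0, 0,0,0,0, 0,0,0,0, 0,0,0,0, 0,0,0,0, 0,0,0,0, 0,0,0,0, 0,0,0,0, 0,0,0,0, 0,0,0,0]' 0 40
python3 -c "
from h import *
s=rep()
for t in(-.05,-.1,-.15,-.2,-.21):print(t,*arc(t,0,s))"
```

```text
time_s: 13.1
tcp_pos: [0.5095, 0.3101, 0.1223]
eef_rot: [23.2, 89.6, -157.3]
contact_force: [-14.2, 1.6, 2.7]
gripper_width: 0.0004
t 13.1 F rig -13.6 4.5 2.7 tcp-press mm 8.3 7.6 turn -12.33
time_s: 14.45
tcp_pos: [0.5095, 0.3101, 0.1223]
eef_rot: [23.0, 89.6, -157.6]
contact_force: [-14.3, 0.9, 3.7]
gripper_width: 0.0007
t 14.45 F rig -13.8 3.8 3.7 tcp-press mm 8.3 7.6 turn -12.33
-0.05 [0.   0.26 0.51] -2.9
-0.1 [0.01 0.55 1.01] -5.7
-0.15 [0.01 0.85 1.49] -8.6
-0.2 [0.01 1.19 1.96] -11.5
-0.21 [0.02 1.26 2.05] -12.0
```

View pics/scene4.png

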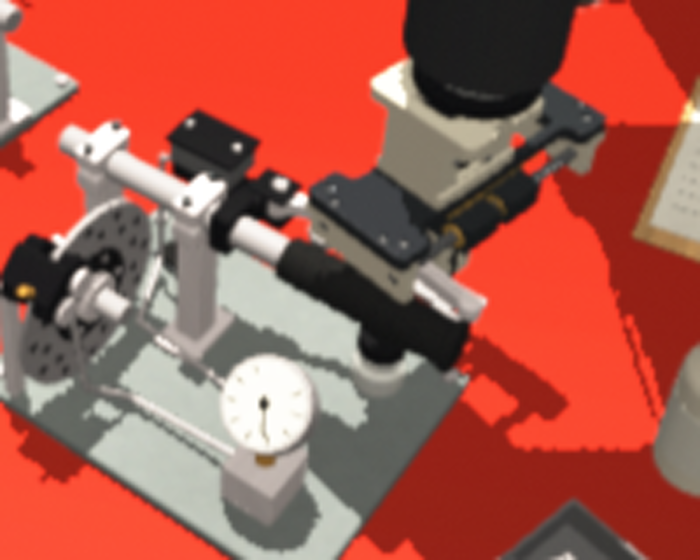

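View pics/wrist4.png

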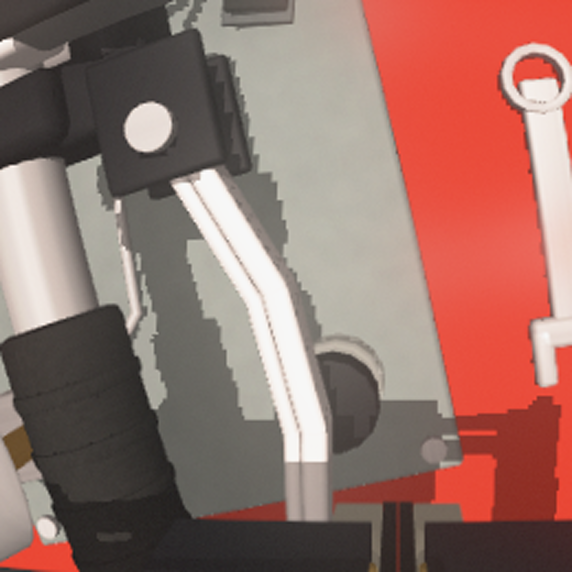

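The gauge needle has swung well round and the hold lasted over 2.5 s at about 14 N. I'll ease the lever out now.

```bash
python3 -m handwheel '[0,0.04,0.08,-0.5, 0,0.08,0.16,-1, 0,0.12,0.24,-1.5, 0,0.16,0.32,-2, 0,0.2,0.4,-2.5, 0,0.24,0.48,-3, 0,0.29,0.56,-3.5, 0,0.33,0.64,-4, 0,0.37,0.72,-4.5, 0,0.41,0.8,-5]' 0 40
python3 -c "
from h import *
s=rep()
for t in(-.04,-.08,-.12):print(t,*arc(t,0,s))"
```

```text
time_s: 15.7
tcp_pos: [0.5033, 0.3067, 0.123]
eef_rot: [17.7, 89.8, -157.8]
contact_force: [-7.4, 1.4, 1.4]
gripper_width: 0.0005
t 15.7 F rig -6.9 2.9 1.4 tcp-press mm 1.4 5.5 turn -7.29
-0.04 [0.   0.19 0.41] -2.3
-0.08 [0.   0.41 0.82] -4.6
-0.12 [0.   0.63 1.22] -6.9
```

```bash
python3 -m handwheel '[0,0.04,0.08,-0.4, 0,0.07,0.16,-0.8, 0,0.11,0.24,-1.2, 0,0.14,0.32,-1.6, 0,0.18,0.4,-2, 0,0.21,0.48,-2.4, 0,0.25,0.56,-2.8, 0,0.29,0.64,-3.2, 0,0.32,0.72,-3.6, 0,0.36,0.8,-4]' 0 40
python3 -c "
from h import *
rep()"
python3 -m handwheel '[0,0.04,0.08,-0.4, 0,0.07,0.16,-0.8, 0,0.11,0.24,-1.2, 0,0.14,0.32,-1.6, 0,0.18,0.4,-2, 0,0.21,0.48,-2.4, 0,0.25,0.56,-2.8, 0,0.29,0.64,-3, 0,0.32,0.72,-3.2, 0,0.36,0.8,-3.2]' 0 40
python3 -c "
from h import *
rep()"
```

```text
time_s: 16.95
tcp_pos: [0.4959, 0.3024, 0.123]
eef_rot: [17.7, 89.8, -153.8]
contact_force: [-6.2, -0.1, 0.9]
gripper_width: -0.0001
t 16.95 F rig -6.1 1.2 0.9 tcp-press mm -6.6 2.9 turn -3.29
time_s: 18.2
tcp_pos: [0.489, 0.2978, 0.1232]
eef_rot: [13.9, 89.9, -154.4]
contact_force: [-4.5, 0.6, 0.9]
gripper_width: 0.0003
t 18.2 F rig -4.3 1.5 0.9 tcp-press mm -14.4 -0.2 turn -0.1
```

Still in contact, close to rest. I'll ease out the last few mm slowly.

```bash
python3 -m handwheel '[0,0.02,0.05,0, 0,0.04,0.1,0, 0,0.06,0.15,0, 0,0.08,0.2,0, 0,0.1,0.25,0, 0,0.1,0.3,0, 0,0.1,0.35,0, 0,0.1,0.4,0, 0,0.1,0.45,0, 0,0.1,0.5,0]' 0 40
python3 -c "
from h import *
rep()"
```

```text
time_s: 19.45
tcp_pos: [0.4856, 0.2962, 0.1236]
eef_rot: [169.1, 90.0, 0.8]
contact_force: [-0.4, -0.5, 0.6]
gripper_width: 0.0007
t 19.45 F rig -0.5 -0.4 0.6 tcp-press mm -18.0 -1.2 turn -0.1
```

Contact has gone to zero. Next I'll back off outward and rise clear.

```bash
python3 -m handwheel '[0,0,0.1,0, 0,0,0.3,0, 0,0,0.7,0, 0,0,1.5,0, 0,0,2.5,0, 0,0,4,0, 0,0,6,0, 0,0,8,0, 0,0,8.5,0, 0,0,8.5,0]' 0 40
python3 -m handwheel '[-2,0,0,0, -5,0,0,0, -8,0,0,0, -12,0,0,0, -16,0,0,0, -20,0,1,0, -22,0,2,0, -22,0,2,0, -22,0,2,0, -22,0,2,0]' 0 40
python3 - <<'E'
from h import *
from plant import cams
import cv2
rep()
for n in("scene","top"):
    c=cams.capture(n)["image"][:,:,::-1]
    c=c[170:330,230:430] if n=="scene" else c[105:225,100:250]
    k=3.5 if n=="scene" else 5
    cv2.imwrite(f"pics/{n}5.png",cv2.resize(c,None,fx=k,fy=k,interpolation=cv2.INTER_CUBIC))
c=cams.capture("wrist");cv2.imwrite("pics/wrist5.png",c["image"][:,:,::-1])
E
```

```text
time_s: 20.7
tcp_pos: [0.4018, 0.2792, 0.1239]
eef_rot: [-141.7, 90.0, 50.0]
contact_force: [0.7, 0.3, -0.5]
gripper_width: 0.0005
time_s: 21.95
tcp_pos: [0.3825, 0.2747, 0.3423]
eef_rot: [43.7, 89.9, -124.6]
contact_force: [-0.6, 0.8, 1.0]
gripper_width: -0.0
t 21.95 F rig -0.4 0.9 1.0 tcp-press mm -123.4 -1.1 turn -0.11
```

View pics/scene5.png

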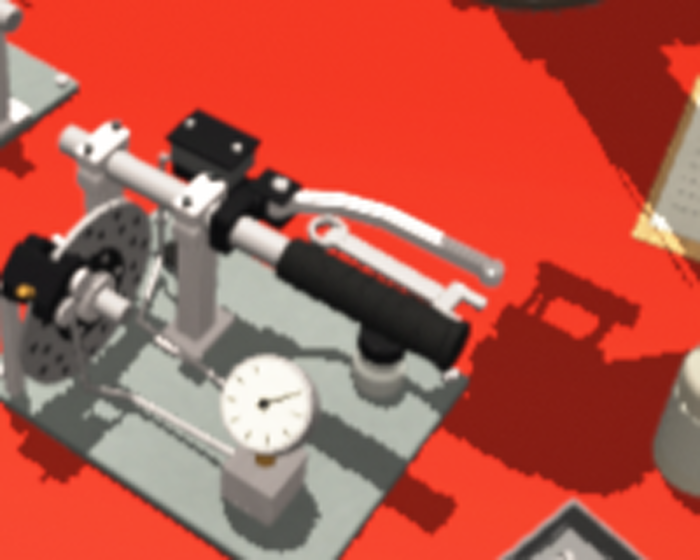

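View pics/wrist5.png

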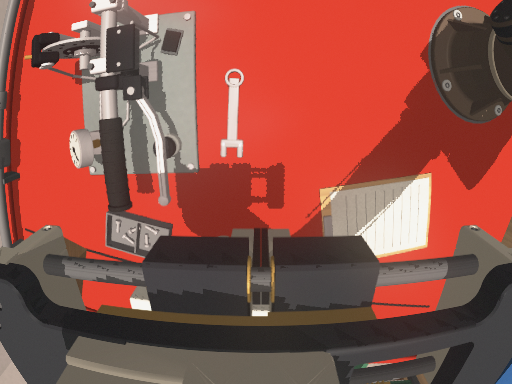

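The lever tip is back at its starting place, (495,270) in the scene crop, and the gauge needle is back at its rest angle. The spanner, jar and pad haven't moved, and the arm is clear.

```bash
python3 -c "
from plant import workorder
print(workorder.close_job())"
```

```text
the job is handed in; nothing more can be done
None
```

I pressed the brake lever in with the backs of the closed fingers, and it came up firm on its stop. I kept it there for about 2.6 s at about 14 N, then eased it back to rest and moved clear. The job was handed in at about 22 s on the robot's clock.

- **Press:** Resistance rose gently to about 9 N, then sharply at the stop. Every reading taken was under 15 N.
- **Sideways force:** Early in the press there was a sideways friction force of about 6 N. It fell away once I made the fingers follow the lever's arc.
- **Return:** I eased the lever out over about 5 s. The last reading in contact was about 4 N, and the force then fell to zero.
- **Last checks:** The final pictures show the lever and the gauge needle back at rest. The spanner, jar, pad and tray look unmoved, and the gripper is about 0.34 m up, touching nothing.
- **Not checked:** I did not measure the lever angle directly. I judged "firm" from the jump in force, about 26 mm of finger travel and the gauge needle. I did not look again at the clutch trainer or the things around it after the press, but the arm passed about 0.35 m above the bench on that side. No checks failed or disagreed.

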